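# Change the tape stand over to bigger rolls

## Robot

A 7-joint arm with a two-finger parallel gripper is mounted at the origin on the work surface; the furniture and walls round the work are solid. World frame = base frame: x ahead of the robot, y to its left, z up, the work surface at z = 0. Lengths are in m, angles in rad, forces in N, time in s.
With the tool pointing down it reaches from about 0.4 to 0.85 m from the base axis. Payload 4.4 kg.
Tool frame: the origin (TCP) lies midway between the tips of the shut fingers; the grasp point (between the pads) lies 19 mm behind it (bot.tcp_to_grasp is the distance from the TCP to the grasp point, in m); z points along the fingers, y is the line along which they close (so a half turn about z gives the same grasp; the last joint's range is limited). The gripper opens to 94 mm and grips with 3 to 60 N. Pads are 16 mm wide; open, the fingers measure 119 mm over their backs; the gripper's body (75 mm by 177 mm) begins 78 mm behind the grasp point.
Start: joints at [1.103, 0.628, 0.038, 1.517, -0.027, 0.996, -0.02], TCP at [0.254, -0.598, 0.205] pointing down, gripper open.
Joint ranges: [-3.06, 3.06], [-0.37, 2.12], [-1.25, 1.32], [0.18, 2.47], [-1.1, 4.24], [0.23, 1.98], [-2.94, 2.94]. Speed limits (rad/s): [2.57, 2.57, 3.14, 3.14, 3.14, 3.14, 3.14].

## Interface

Orientations are given as a unit quaternion [w, x, y, z].
In Python, from cell import telemetry, imaging, bot, finder gives the robot as it stands.
- The arm moves only by the tool arm_command, never from a script. Its argument "plan" is a list of rows, each a list of 7 numbers: the opening in per cent of the stroke, from 0 (shut) to 100 (fully open), then the shift along the world's x, y, z in mm, then the turn, a rotation vector about the world's x, y, z in rad. A call has 1 to 12 rows; each row is the pose to reach, as a shift and turn from the pose commanded when the call began; what a row does not reach only later rows make up. A row lasts 1/10 s, in which the tool goes at most 50 mm and 8.59 degrees, less where a joint would pass 70% of its speed; a pose out of reach is approached as far as the arm can. A call with a gripper value outside its range is refused whole. The fingers move at their own pace and stop on an object; the grip force is fixed at half the most. Time passes only in rows, so rows that repeat a pose let the fingers close. It gives the time, the measured TCP pose, the force, the opening and the grip force at its end, in the units of the state.
- telemetry.observe(): the state, without advancing time (a new reading comes with each control period).
- imaging.snapshot(name): name is "scene" or "side" or "wrist"; returns (picture, depth): 420x560x3 uint8, blue, green, red; 420x560 float32, m along the optical axis (not along the pixel's ray), 0 where there is no reading.
- imaging.calibration(name): a dict with "camera_matrix" (3x3 intrinsics, pixels), "rvec" (rotation vector, rad) and "tvec" (3), from world to camera coordinates, as OpenCV has them; the wrist camera has in their place "hand_eye" (4x4, takes a point from camera to tool coordinates, whose origin is the TCP and whose axes are the flange's). Camera axes: x right, y down, z forward; pixel columns grow to the right and rows downward; lengths in m; the calibration is good to about 2 mm. A picture is of the moment at which its call begins: read the wrist's pose just before it. calibration takes no time and is no camera call.
- bot.sign_off(): hands the job in; it is judged then, once.
Trained networks look in the newest picture that a camera, given by its name, has taken for a name from the list of things; names that differ only in an ending like _2 or _b are one class to them, and where a whole thing is asked for, a point or a joint stands for the part that bears it (a point fixed in the world has none). Each returns a list of dicts, best first, with "score" (0 to 1); they miss things now and then, are a little off and sometimes report something else, mostly with a low value. They report only what shows in the picture. A call takes as long as a camera call. They do not tell look-alikes from the thing itself.
- finder.masks_of(camera, target): "mask" (420x560 bool, what is visible of it) and "bbox" ([left, top, right, bottom] in pixels, round what is visible of it).
The state is a dict: "clock": time; "qpos": joint angles; "joint_vel": joint speeds; "joint_torque": joint torques, N m; "tcp_pos": TCP position; "eef_rot": TCP orientation; "contact_force": force on the tool from outside, world axes, zero at the start; "ft_torque": the same for the moment, N m; "finger_gap": finger opening in m; "finger_force": force on a finger pad.
Only numpy, scipy, OpenCV 4.12 (cv2) and the standard library are available. Lean on these libraries where they do the work, as an engineer would, in place of code of your own. Each camera call takes 0.05 s, during which the arm holds its last target. There are 200 camera calls.

## Task

Get the tape stand ready for the big rolls: pull its sprung roll guide out until the pointer is level with the brass index clip and leave it held there by its catch, then slide the small tape rolls up off the spindle and lay them flat, side by side, in the tray, along with any small roll lying loose on the desk. The tray belongs in the rails on the desk, fully home, handle end outwards (they take only the other end, so turn it round first); leave the things standing around alone.

Things in the scene. Friction and masses are not known exactly. Their poses are not given: they have to be found in the camera images.
- gauge (a joint): pull-out of the roll guide, m: 0 home, 0.080 stop. A spring draws it home (3 N at 0, 6.5 N at 0.06). Its post (70 mm high, near the spindle) has a finger that at home reaches 11 mm over the rolls' rim; beyond 0.02 they come off freely. A ratchet holds it every 4 mm from 0.012 to 0.068: let go, it falls back to the last tooth passed; below 0.012 it springs home
- pull_tab (a point): grip point on the guide's pull tab: upright, 10 mm thick (x), 28 mm wide (y), 9 to 49 mm above the desk, the point 17 mm under its top. x points towards the spindle: pull along -x, level. At home 55 mm are free between tab and base. On its -y side lie the fixed rule (11 mm high, from 16 mm off the tab) and the pointer over it (14 mm high)
- pointer (a point): tip of the thin pointer on the pull tab, over the rule, 160 mm from the spindle's axis at home; moves with the guide; x as for pull_tab
- index (a point): line of the small brass index clip that sits stiffly on the outer edge of the rule (10 x 10 mm, 20 mm high), 28 to 58 mm out from the pointer's home. x points towards the spindle: the guide is set when the pointer has x = 0 in this frame
- catch_tab (a point): top of the thumb tab of the ratchet catch (18 x 18 mm, 32 mm above the desk, on the +y side of the guide post). Pressing it down 3 to 5 mm (about 2 N) lifts the catch and the guide springs home; needed only if the guide was pulled too far
- spindle_foot (a point): on the axis of the upright spindle, on the flange where the lowest roll rests, 19 mm above the desk. Spindle 22 mm thick, its top 50 mm above this point. x points away from the pull tab. The stand's base measures 140 (x) x 90 x 16 mm and is fixed; a tall computer tower stands close behind it
- roll0_mid (a point): centre (half-way up, on the axis) of small tape roll 0: a wound ring 48 mm across, bore 27 mm, 20 mm high, 45 g, flat with its axis upright, lowest on the spindle, always there
- roll1_mid (a point): centre (half-way up, on the axis) of small tape roll 1: a wound ring 48 mm across, bore 27 mm, 20 mm high, 45 g, flat with its axis upright, second on the spindle; None if absent
- roll2_mid (a point): centre (half-way up, on the axis) of small tape roll 2: a wound ring 48 mm across, bore 27 mm, 20 mm high, 45 g, flat with its axis upright, lying loose on the desk to the left of the rails and the stand (seen from the robot); None if absent
- tray_mid (a point): centre of the tray's inner floor, 4 mm above its underside. Floor plate 168 (x) x 72 x 4 mm; low side walls 60 mm apart over all, 12 mm high, so that three rolls fit in a row (165 x 54 mm inside, from x = -84 to 81 mm). x points from the handle end to the plain end; the handle end (-x) has a cross panel 96 mm wide, 10 thick, 18 high, too wide for the rails. About 200 g
- tray_handle (a point): grip point on the tray's handle: upright block 14 mm (x) by 24 mm (y) in the middle of the handle end, 90 mm from tray_mid along -x, top 50 mm above the tray's underside, the point 34 mm above it; axes as for tray_mid. The tray can be dragged and turned flat on the desk by it; the desk before the rails' mouth is free for that
- rails_home (a point): where tray_mid lies when the tray is home in the rails (fixed); x points into them: plain end first along +x, axes then agree. Rails 10.5 mm high, 76 mm apart inside, with lips over the floor plate (no setting in from above), flared mouth at x = -79 mm, end stop 1 mm past home. Open above: rolls can be laid in before or after
- mug: white mug, 95 mm high, bystander; origin at the centre of its underside
- stapler: stapler, 148 mm long, bystander; origin at the centre of its underside
- tape_masking: the big tape roll that is to go on later, 103 mm across and 25 mm high, lying on the desk, bystander; origin at the centre of its underside
Not all that is in view belongs to the job. Leave any turquoise look-alike of the part that bears roll2_mid alone.

How it is judged:
By the outcome, as a careful person would: the job done as asked, in the order asked, and still so for the second after the job is handed in, with the robot touching nothing.
Of roll1, roll2 only 1 to 2 are there at a start; the rules pass over those that are not, and their reading is None.
At some moment in a run one of tray may be knocked a few centimetres aside while the robot is not near it.
Once in a run the grip may slacken for a moment while it holds something.
It also fails if it takes over 210 s, if anything falls off the work surface, if the arm or the gripper's body presses on something with over 40 N, if the wrist force passes 120 N, or if a joint passes its speed limit or range.

## Working session

There is one attempt and no reset: what is moved stays moved. The work goes in short steps, Python scripts to look and compute and a tool call to move; the robot and the scene stay as the last step left them, time stands still between calls to the robot, and variables do not carry over. Pictures are saved under pics/ and viewed, at most 14 in all, crops included, and the job is handed in when it is done.

Besides the shell and the picture viewer there is one more tool, called after "Request:" by a JSON object that holds its "name" and its "arguments", one argument or row to a line. arm_command: Moves the arm, as the interface text tells. Its arguments: {"type":"object","properties":{"plan":{"type":"array"}},"required":["plan"]}

```bash
mkdir -p pics; ls
cat > h.py <<'E'
import numpy as np, cv2
from scipy.spatial.transform import Rotation as R
from cell import telemetry, imaging, bot, finder
def cam(name, st=None):
    c=imaging.calibration(name); K=np.array(c["camera_matrix"])
    if "hand_eye" in c:
        st=st or telemetry.observe(); q=st["eef_rot"]
        T=np.eye(4);T[:3,:3]=R.from_quat([q[1],q[2],q[3],q[0]]).as_matrix();T[:3,3]=st["tcp_pos"]
        return K,T@np.array(c["hand_eye"])
    M=np.eye(4);M[:3,:3]=cv2.Rodrigues(np.array(c["rvec"],float))[0];M[:3,3]=np.ravel(c["tvec"])
    return K,np.linalg.inv(M)
def shot(name):
    K,T=cam(name); im,d=imaging.snapshot(name); return im,d,K,T
def cloud(d,K,T):
    v,u=np.mgrid[:d.shape[0],:d.shape[1]]
    p=np.stack([(u-K[0,2])/K[0,0]*d,(v-K[1,2])/K[1,1]*d,d],-1)@T[:3,:3].T+T[:3,3]
    p[d<=0]=np.nan
    return p
def proj(P,K,T):
    c=(np.atleast_2d(P)-T[:3,3])@T[:3,:3]
    return (c[:,:2]/c[:,2:])@np.diag([K[0,0],K[1,1]])+K[:2,2]
E
python3 - <<'E'
from h import *
s=telemetry.observe(); print({k:np.round(v,3) for k,v in s.items()})
ims=[]
for n in ["scene","side"]:
    im,d,K,T=shot(n); np.savez(n+".npz",im=im,d=d,K=K,T=T); print(n,T.round(2).tolist()); cv2.imwrite(f"pics/{n}0.png",im)
    p=cloud(d,K,T)
    for t in ["pull_tab","roll0_mid","roll2_mid","tray_mid","catch_tab","mug","stapler","tape_masking","index","pointer"]:
        try: r=finder.masks_of(n,t)
        except Exception as e: print(t,e);continue
        for x in r[:4]:
            m=x["mask"]; q=p[m]; print(n,t,round(x["score"],2),np.round(x["bbox"]).tolist(),np.nanmedian(q,0).round(3),np.nanpercentile(q,95,axis=0).round(3))
E
```

```text
pics
{'clock': np.float64(0.0), 'qpos': array([ 1.103,  0.629,  0.038,  1.518, -0.027,  0.996, -0.02 ]), 'joint_vel': array([ 0.001,  0.   , -0.001, -0.001, -0.001, -0.001,  0.001]), 'joint_torque': array([-1.0000e-03, -5.4973e+01,  1.1430e+00, -1.8663e+01, -5.2000e-02,
        2.4000e-02,  0.0000e+00]), 'tcp_pos': array([ 0.254, -0.598,  0.205]), 'eef_rot': array([-0.001,  0.98 ,  0.2  , -0.   ]), 'contact_force': array([ 0.416, -0.557,  0.238]), 'ft_torque': array([ 0.009, -0.019, -0.023]), 'finger_force': np.float64(0.0), 'finger_gap': np.float64(0.094)}
scene [[-0.2, -0.69, 0.7, -0.09], [-0.98, 0.14, -0.14, 0.17], [0.0, -0.71, -0.7, 0.77], [0.0, 0.0, 0.0, 1.0]]
scene pull_tab 0.87 [273.0, 209.0, 326.0, 232.0] [ 0.592 -0.076  0.019] [0.617 0.041 0.07 ]
scene pull_tab 0.62 [357.0, 165.0, 399.0, 208.0] [ 0.677 -0.255  0.063] [ 0.719 -0.212  0.094]
scene roll0_mid 0.64 [258.0, 231.0, 275.0, 237.0] [0.566 0.064 0.032] [0.572 0.078 0.037]
scene tray_mid 0.78 [355.0, 234.0, 427.0, 290.0] [ 0.447 -0.234  0.005] [ 0.499 -0.153  0.031]
scene catch_tab 0.4 [294.0, 228.0, 307.0, 234.0] [ 0.5
[... 1090 characters left out ...]
68.0, 274.0, 185.0] [0.516 0.15  0.015] [0.536 0.177 0.02 ]
side tray_mid 0.9 [145.0, 255.0, 197.0, 357.0] [ 0.45  -0.244  0.003] [ 0.5   -0.162  0.019]
side catch_tab 0.72 [263.0, 220.0, 275.0, 244.0] [ 0.578 -0.033  0.028] [ 0.587 -0.01   0.033]
side mug 0.56 [268.0, 282.0, 329.0, 369.0] [ 0.676 -0.242  0.06 ] [ 0.711 -0.214  0.093]
side stapler 0.68 [328.0, 235.0, 361.0, 300.0] [ 0.739 -0.113  0.033] [ 0.756 -0.037  0.038]
side tape_masking 0.8 [318.0, 140.0, 358.0, 167.0] [0.686 0.288 0.017] [0.729 0.348 0.024]
side index 0.5 [291.0, 274.0, 299.0, 279.0] [ 0.647 -0.133  0.015] [ 0.651 -0.131  0.019]
side pointer 0.81 [267.0, 190.0, 288.0, 261.0] [ 0.599 -0.095  0.026] [0.614 0.031 0.068]
```

Run:
```python
import cv2
a=cv2.imread("pics/scene0.png");b=cv2.imread("pics/side0.png")
cv2.imwrite("pics/s1.png",cv2.resize(a[150:330,200:440],(800,600),interpolation=cv2.INTER_CUBIC))
cv2.imwrite("pics/d1.png",cv2.resize(b[130:370,120:380],(650,600),interpolation=cv2.INTER_CUBIC))
```

```text
(no output)
```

View pics/s1.png

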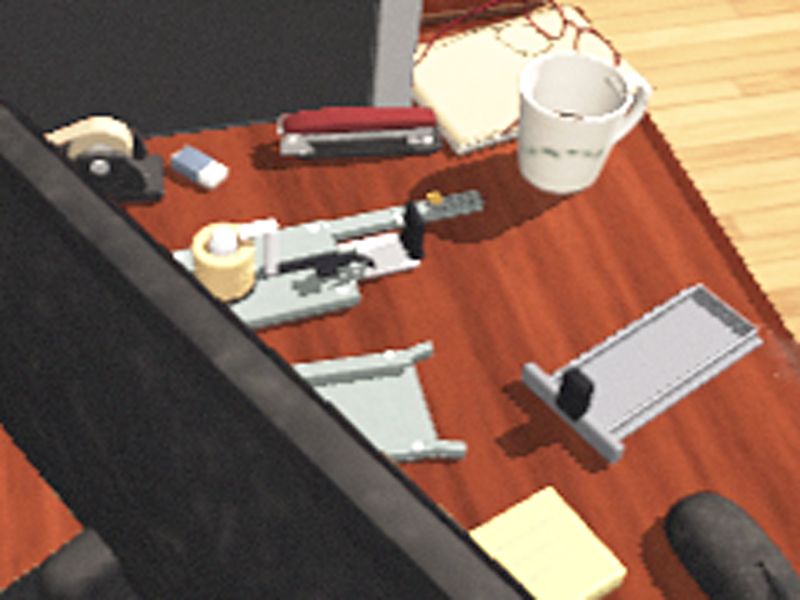

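View pics/d1.png

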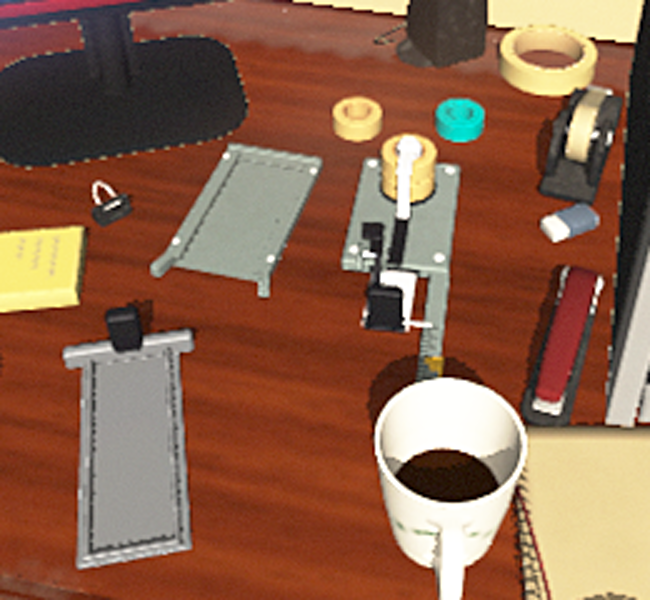

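The side crop shows the following:
- Two yellow rolls stacked on the spindle (crop 408,165) and the yellow loose roll at (357,118). The turquoise look-alike is at (460,118), and the big tape and the dispenser are to the right.
- The tray at (130,450) with its handle end towards the rails, and the brass clip at (432,365). The mug stands near the rule's end.

Candidates for roll2 (side picture px): yellow (263,177) and turquoise (305,178). I choose the yellow one.

Run:
```python
from h import *
P=[];C=[]
for n in ["scene","side"]:
    z=np.load(n+".npz"); p=cloud(z["d"],z["K"],z["T"]).reshape(-1,3); c=z["im"].reshape(-1,3); k=np.isfinite(p[:,0]); P.append(p[k]);C.append(c[k])
    q=p[k]; q=q[(q[:,2]>0.11)&(q[:,2]<1)]
    print(n,len(q))
    H,xe,ye=np.histogram2d(q[:,0],q[:,1],bins=[np.arange(-.1,1.21,.1),np.arange(-.7,.71,.1)])
    for i in range(len(xe)-1): print(round(xe[i],1),H[i].astype(int).tolist())
P=np.vstack(P);C=np.vstack(C)
m=(P[:,2]>0.11)&(P[:,2]<.7)&(P[:,0]>.2)&(P[:,0]<.7)&(P[:,1]>-0.1)
print("monitor", np.percentile(P[m],[0,2,25,50,75,98,100],axis=0).round(3).tolist())
m&=(P[:,0]<.75)
A=P[m]
for lo in np.arange(.1,.7,.1):
    s=A[(A[:,2]>=lo)&(A[:,2]<lo+.1)]
    if len(s): print(round(lo,1),len(s),s.min(0).round(2),s.max(0).round(2))
# plain fits, side cam
z=np.load("side.npz");p=cloud(z["d"],z["K"],z["T"])
print(proj([[0.55,0.1,0]],z["K"],z["T"]))
```

```text
scene 114344
-0.1 [0, 0, 0, 0, 0, 0, 4672, 617, 0, 0, 0, 0, 0, 0]
0.0 [0, 0, 0, 0, 0, 26, 12460, 10413, 0, 0, 0, 0, 0, 0]
0.1 [0, 0, 0, 0, 0, 0, 0, 2001, 5784, 130, 0, 3189, 0, 0]
0.2 [0, 0, 0, 0, 0, 0, 0, 0, 5406, 888, 0, 5859, 0, 0]
0.3 [0, 0, 0, 0, 0, 0, 0, 0, 457, 2767, 0, 5819, 0, 0]
0.4 [0, 0, 0, 0, 0, 0, 0, 0, 0, 1144, 0, 5637, 0, 0]
0.5 [0, 0, 0, 0, 0, 0, 0, 0, 0, 122, 963, 5392, 0, 0]
0.6 [0, 0, 0, 0, 0, 0, 0, 0, 0, 0, 59, 4801, 0, 0]
0.7 [0, 0, 0, 0, 0, 1773, 4059, 4217, 4414, 4169, 12, 3354, 0, 0]
0.8 [0, 0, 0, 0, 0, 298, 640, 680, 709, 720, 5, 2371, 0, 0]
0.9 [0, 0, 0, 0, 0, 145, 339, 338, 356, 384, 99, 1764, 0, 0]
1.0 [0, 0, 0, 0, 0, 0, 0, 0, 0, 0, 0, 1257, 0, 0]
1.1 [0, 0, 0, 0, 0, 0, 0, 0, 0, 0, 0, 931, 0, 0]
side 94178
-0.1 [0, 0, 0, 0, 0, 0, 0, 0, 0, 0, 0, 0, 0, 0]
0.0 [0, 0, 0, 0, 0, 0, 2537, 4920, 0, 0, 0, 0, 0, 0]
0.1 [0, 0, 0, 0, 0, 0, 0, 7955, 902, 0, 0, 0, 0, 0]
0.2 [0, 0, 0, 0, 0, 0, 0, 210, 7658, 0, 0, 0, 0, 0]
0.3 [0, 0, 0, 0, 0, 0, 0, 0, 5731, 1295, 0, 0, 0, 0]
0.4 [0, 0, 0, 0, 0, 0, 0, 0, 33, 6041, 0, 1674, 0, 0]
0.5 [0, 0, 0, 0, 0, 0, 0, 0, 0, 446, 339, 3302, 0, 0]
0.6 [0, 0, 0, 0, 0, 0, 0, 0, 0, 73, 144, 3618, 0, 0]
0.7 [0, 0, 0, 0, 0, 3995, 1659, 1177, 866, 613, 0, 3302, 0, 0]
0.8 [0, 0, 0, 0, 0, 14627, 2215, 1513, 1033, 651, 0, 0, 0, 0]
0.9 [0, 0, 0, 0, 0, 9192, 1387, 936, 644, 453, 0, 78, 0, 0]
1.0 [0, 0, 0, 0, 0, 0, 0, 0, 0, 0, 0, 1077, 0, 0]
1.1 [0, 0, 0, 0, 0, 0, 0, 161, 394, 0, 0, 1327, 0, 0]
monitor [[0.2, 0.084, 0.11], [0.207, 0.113, 0.119], [0.286, 0.192, 0.207], [0.392, 0.457, 0.294], [0.52, 0.461, 0.368], [0.682, 0.462, 0.521], [0.7, 0.468, 0.587]]
0.1 16269 [0.2  0.08 0.11] [0.7  0.47 0.2 ]
0.2 19938 [0.2  0.09 0.2 ] [0.7  0.47 0.3 ]
0.3 23205 [0.2 0.1 0.3] [0.7  0.47 0.4 ]
0.4 8340 [0.2  0.12 0.4 ] [0.7  0.46 0.5 ]
0.5 2126 [0.49 0.46 0.5 ] [0.7  0.46 0.59]
[[270.42363568 197.3202322 ]]
```

Request:
{"name": "arm_command", "arguments": {
  "plan": [
    [100, 0, 0, 40, 0, 0, 0],
    [100, 0, 0, 90, 0, 0, 0],
    [100, 0, 0, 140, 0, 0, 0],
    [100, 20, 40, 180, 0, 0, 0],
    [100, 40, 80, 200, 0, 0, 0],
    [100, 60, 120, 200, 0, 0, 0],
    [100, 80, 160, 200, 0, 0, 0],
    [100, 100, 200, 200, 0, 0, 0],
    [100, 120, 240, 200, 0, 0, 0],
    [100, 140, 280, 200, 0, 0, 0],
    [100, 160, 320, 200, 0, 0, 0],
    [100, 180, 360, 200, 0, 0, 0]
  ]
}}

```text
clock: 2.3
tcp_pos: [0.4347, -0.2365, 0.4058]
eef_rot: [0.0, 0.98, 0.199, 0.0]
contact_force: [0.6, 0.5, -0.1]
finger_gap: 0.0942
finger_force: 0.0
```

Request:
{"name": "arm_command", "arguments": {
  "plan": [
    [100, 30, 45, 5, 0, 0, 0],
    [100, 60, 90, 15, 0, 0, 0],
    [100, 90, 135, 25, 0, 0, 0],
    [100, 110, 170, 25, 0, 0, 0],
    [100, 110, 170, 25, 0, 0, 0],
    [100, 110, 170, 25, 0, 0, 0]
  ]
}}

```text
clock: 2.9
tcp_pos: [0.5445, -0.0668, 0.4302]
eef_rot: [-0.0, 0.98, 0.201, -0.0]
contact_force: [0.4, -0.2, 0.3]
finger_gap: 0.0941
finger_force: 0.0
```

Run:
```python
from h import *
im,d,K,T=shot("wrist"); np.savez("w1.npz",im=im,d=d,K=K,T=T)
p=cloud(d,K,T); print(T.round(3).tolist())
for t in ["pull_tab","roll0_mid","roll2_mid","tray_mid","catch_tab","index","pointer"]:
    for x in finder.masks_of("wrist",t)[:3]:
        q=p[x["mask"]]; print(t,round(x["score"],2),np.round(x["bbox"]).tolist(),np.nanmedian(q,0).round(4),np.nanpercentile(q,97,axis=0).round(4))
cv2.imwrite("pics/w1.png",cv2.resize(im,(800,600)))
for n in ["scene","side"]:
    z=np.load(n+".npz"); q=cloud(z["d"],z["K"],z["T"]).reshape(-1,3)
    q=q[np.isfinite(q[:,0])&(q[:,2]>.13)&(q[:,1]<.4)]
    for x in [.25,.3,.35,.4,.45,.5,.55]:
        s=q[abs(q[:,0]-x)<.01]
        s=s[s[:,1]>.05]
        if len(s): print(n,x,len(s),s.min(0).round(3),s.max(0).round(3))
```

```text
[[0.395, -0.893, -0.218, 0.607], [-0.919, -0.383, -0.094, -0.04], [-0.0, 0.238, -0.971, 0.609], [0.0, 0.0, 0.0, 1.0]]
pull_tab 0.72 [217.0, 108.0, 317.0, 150.0] [ 0.5966 -0.0665  0.0095] [0.615  0.045  0.0699]
roll0_mid 0.6 [224.0, 108.0, 231.0, 122.0] [0.5958 0.0422 0.0262] [0.5989 0.0436 0.0368]
roll2_mid 0.75 [127.0, 108.0, 159.0, 138.0] [0.5134 0.1583 0.0187] [0.5368 0.1812 0.0212]
roll2_mid 0.61 [214.0, 107.0, 315.0, 150.0] [ 0.5959 -0.0651  0.0095] [0.6146 0.0456 0.0699]
tray_mid 0.56 [294.0, 226.0, 400.0, 278.0] [ 0.443  -0.2203  0.0041] [ 0.5043 -0.1531  0.0471]
tray_mid 0.52 [215.0, 106.0, 319.0, 148.0] [ 0.5964 -0.0653  0.0095] [0.617  0.0456 0.0699]
catch_tab 0.78 [252.0, 129.0, 285.0, 141.0] [ 0.5776 -0.0235  0.0307] [ 0.5854 -0.0093  0.0336]
index 0.72 [296.0, 18.0, 384.0, 87.0] [ 0.7351 -0.0866  0.0343] [ 0.7571 -0.0222  0.0394]
index 0.62 [337.0, 116.0, 341.0, 124.0] [ 0.6467 -0.1297  0.0161] [ 0.6502 -0.1257  0.021 ]
index 0.29 [196.0, 90.0, 228.0, 122.0] [0.5875 0.0666 0.0583] [0.6071 0.0835 0.0602]
pointer 0.91 [214.0, 108.0, 318.0, 148.0] [ 0.5962 -0.0669  0.0094] [0.6142 0.0444 0.0699]
scene 0.25 1305 [0.24  0.137 0.13 ] [0.26  0.216 0.421]
scene 0.3 838 [0.29  0.164 0.193] [0.31  0.22  0.421]
scene 0.35 684 [0.34  0.191 0.196] [0.36  0.245 0.421]
scene 0.4 365 [0.39  0.216 0.278] [0.41  0.261 0.421]
scene 0.45 220 [0.44  0.243 0.342] [0.46  0.275 0.421]
scene 0.5 3 [0.491 0.269 0.418] [0.492 0.272 0.42 ]
scene 0.55 356 [0.54  0.295 0.13 ] [0.56  0.359 0.171]
side 0.25 1492 [0.24 0.11 0.13] [0.26  0.15  0.399]
side 0.3 1401 [0.29  0.139 0.13 ] [0.31  0.176 0.395]
side 0.35 1316 [0.34  0.164 0.13 ] [0.36  0.201 0.393]
side 0.4 1266 [0.39 0.19 0.13] [0.41  0.228 0.39 ]
side 0.45 1187 [0.44  0.219 0.13 ] [0.46  0.255 0.387]
side 0.5 377 [0.49  0.244 0.13 ] [0.5   0.27  0.385]
side 0.55 140 [0.54  0.288 0.13 ] [0.56  0.348 0.168]
```

View pics/w1.png

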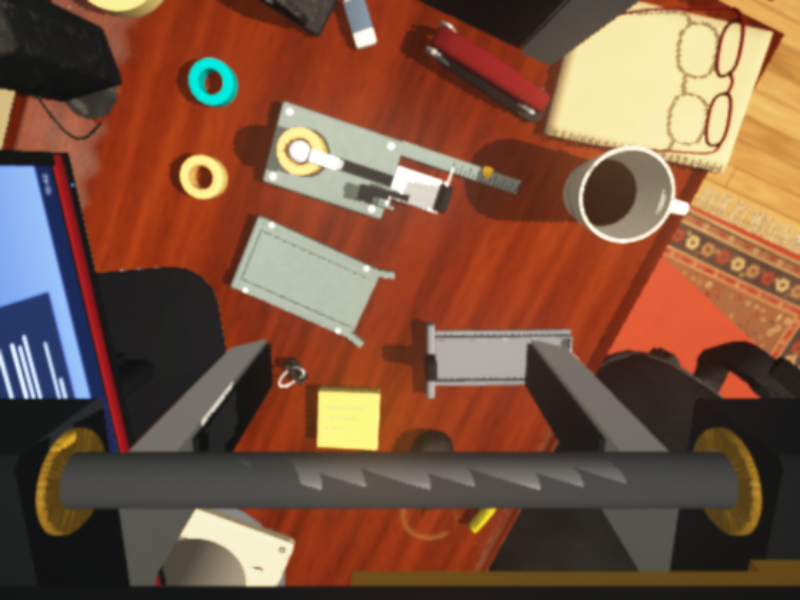

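```bash
cat >> h.py <<'E'
def rect(q):
    (c,s,a)=cv2.minAreaRect((q[:,:2]*1000).astype(np.float32)); return np.round(c,1),np.round(s,1),round(a,1)
def sel(p,x,y,z): 
    return (p[...,0]>x[0])&(p[...,0]<x[1])&(p[...,1]>y[0])&(p[...,1]<y[1])&(p[...,2]>z[0])&(p[...,2]<z[1])
def big(m,er=0):
    m=m.astype(np.uint8)
    if er: m=cv2.erode(m,np.ones((er,er)))
    n,l,s,c=cv2.connectedComponentsWithStats(m); return l==1+np.argmax(s[1:,4]) if n>1 else m>0
E
python3 - <<'E'
from h import *
z=np.load("w1.npz");im,d,K,T=[z[k] for k in("im","d","K","T")];p=cloud(d,K,T);print(K[0,0])
b=big(sel(p,(.5,.7),(-.1,.15),(.013,.019)));print("base",b.sum(),rect(p[b]))
sp=sel(p,(.56,.63),(.03,.11),(.062,.075));print("post/spindle",rect(p[sp]))
for zz in((.055,.0625),):
    r=big(sel(p,(.54,.65),(.02,.12),zz)); print("toproll",r.sum(),p[r].mean(0),rect(p[r]))
r=big(sel(p,(.47,.57),(.11,.21),(.016,.024))); print("roll2",r.sum(),p[r].mean(0),rect(p[r]))
r=big(sel(p,(.3,.6),(-.1,.2),(.008,.0135))); print("rails",r.sum(),rect(p[r]))
t=finder.masks_of
tb=sel(p,(.55,.66),(-.2,-.06),(.042,.055)); print("tab",tb.sum(),rect(p[tb]),p[tb].mean(0))
hd=sel(p,(.35,.6),(-.3,-.1),(.042,.056)); print("handle",hd.sum(),rect(p[hd]),p[hd].mean(0))
hb=sel(p,(.35,.6),(-.4,-.1),(.0145,.022)); print("panel",hb.sum(),rect(p[big(hb)]))
w=sel(p,(.35,.6),(-.4,-.1),(.0085,.0135)); print("walls",w.sum(),rect(p[w]))
# side
z=np.load("side.npz");d,K,T=[z[k] for k in("d","K","T")];p=cloud(d,K,T)
hb=sel(p,(.35,.6),(-.4,-.1),(.0145,.022)); print("S panel",hb.sum(),rect(p[big(hb)]))
w=sel(p,(.35,.6),(-.4,-.1),(.0085,.0135)); print("S walls",w.sum(),rect(p[w]))
f=big(sel(p,(.35,.6),(-.4,-.1),(.002,.0065))); print("S floor",f.sum(),rect(p[f]))
r=sel(p,(.3,.56),(-.08,.2),(.0085,.0135)); print("S rails",r.sum(),rect(p[r]))
r=sel(p,(.47,.57),(.11,.21),(.016,.024)); print("S roll2",rect(p[r]),p[r].mean(0))
b=big(sel(p,(.5,.7),(-.1,.15),(.013,.019)));print("S base",b.sum(),rect(p[b]))
E
```

```text
360.2296013731832
base 3752 (array([588.7,  33.1]), array([ 89.8, 140.4]), 5.2)
post/spindle (array([588.8,  51.3]), array([20.4, 43.7]), 14.6)
toproll 517 [0.58621951 0.06520146 0.0583973 ] (array([586.1,  63.7]), array([46.4, 45.4]), 4.5)
roll2 504 [0.51598252 0.16091473 0.01935438] (array([515.6, 161.3]), array([46.8, 46.4]), 65.5)
rails 3438 (array([352.3, 136.7]), array([104.7, 126.6]), 0.0)
tab 119 (array([600.5, -95.8]), array([27.5,  9.7]), 5.8) [ 0.60057369 -0.09549306  0.04778797]
handle 124 (array([ 500.7, -129.9]), array([204.1,  14.1]), 20.7) [ 0.42455036 -0.15872734  0.04803628]
panel 190 (array([ 441.7, -152.4]), array([39.1, 12.4]), 20.3)
walls 347 (array([ 474. , -214.3]), array([235.4, 209.3]), 3.5)
S panel 208 (array([ 415.5, -166. ]), array([93.1, 12. ]), 24.9)
S walls 496 (array([ 483.8, -220.9]), array([249.6, 222.2]), 4.7)
S floor 1978 (array([ 448.6, -242. ]), array([ 53.7, 163.4]), 24.0)
S rails 1511 (array([429.9,  60. ]), array([259.3, 279.4]), 0.1)
S roll2 (array([515.5, 159.5]), array([46.6, 45.5]), 77.4) [0.51541385 0.15835605 0.01848723]
S base 1177 (array([588.6,  30.1]), array([ 89.3, 142.2]), 5.0)
```

Request:
{"name": "arm_command", "arguments": {
  "plan": [
    [100, 15, -15, -40, 0, 0, -0.14],
    [100, 30, -30, -75, 0, 0, -0.28],
    [100, 45, -45, -110, 0, 0, -0.31],
    [100, 55, -53, -150, 0, 0, -0.31],
    [60, 55, -53, -190, 0, 0, -0.31],
    [60, 55, -53, -215, 0, 0, -0.31],
    [60, 55, -53, -230, 0, 0, -0.31],
    [60, 55, -53, -230, 0, 0, -0.31],
    [60, 55, -53, -230, 0, 0, -0.31]
  ]
}}

```text
clock: 4.2
tcp_pos: [0.5995, -0.1216, 0.2009]
eef_rot: [0.0, 0.999, 0.046, 0.0]
contact_force: [0.1, 0.2, -0.4]
finger_gap: 0.0583
finger_force: 0.0
```

Run:
```python
from h import *
im,d,K,T=shot("wrist"); np.savez("w2.npz",im=im,d=d,K=K,T=T); p=cloud(d,K,T)
tb=sel(p,(.55,.66),(-.2,-.06),(.042,.055)); print("tab",tb.sum(),rect(p[tb]))
c=proj([.647,-.13,.02],K,T)[0]; print(c)
hsv=cv2.cvtColor(im,cv2.COLOR_BGR2HSV); g=sel(p,(.62,.68),(-.18,-.08),(.009,.026))
m=g&(hsv[...,1]>110)&(hsv[...,0]>14)&(hsv[...,0]<32);m=big(m);print("clip",m.sum(),rect(p[m]),p[m].mean(0))
c=c.astype(int); x0,y0=max(c[0]-110,0),max(c[1]-80,0)
print(x0,y0);cv2.imwrite("pics/w2.png",cv2.resize(im[y0:y0+150,x0:x0+200],(800,600),interpolation=cv2.INTER_CUBIC))
for t in ["index","pointer"]:
    for x in finder.masks_of("wrist",t)[:2]:
        q=p[x["mask"]]; print(t,round(x["score"],2),np.round(x["bbox"]).tolist(),np.nanmedian(q,0).round(4),rect(q))
```

```text
tab 312 (array([601.1, -96. ]), array([27.4,  9.6]), 4.2)
[291.82703928 143.27836257]
clip 116 (array([ 645.4, -130.6]), array([13.2, 10.2]), 5.1) [ 0.64686086 -0.13028003  0.01534014]
181 63
pointer 0.76 [82.0, 165.0, 263.0, 207.0] [ 0.5956 -0.0622  0.0095] (array([587.1, -27. ]), array([ 38.8, 151.7]), 9.8)
```

View pics/w2.png

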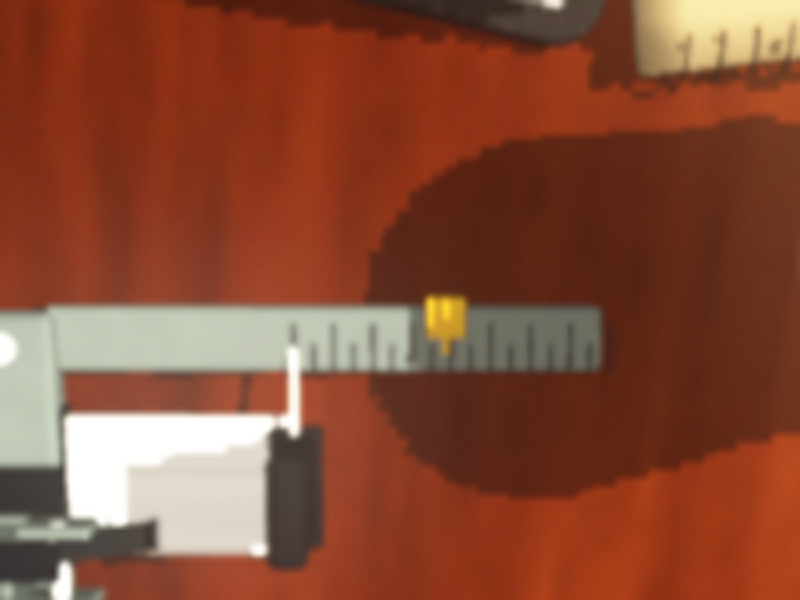

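Run:
```python
from h import *
z=np.load("w2.npz");p=cloud(z["d"],z["K"],z["T"])
for (u,v) in [(215,185),(225,175),(240,185),(255,160),(240,145),(292,146),(292,138),(190,195)]: print(u,v,p[v,u].round(4))
b=big(sel(p,(.5,.7),(-.1,.15),(.013,.019)));print("base",b.sum(),rect(p[b]))
```

```text
215 185 [ 0.5964 -0.055   0.0085]
225 175 [ 0.6077 -0.0647  0.0078]
240 185 [ 0.5989 -0.081   0.0093]
255 160 [ 6.251e-01 -9.400e-02 -5.000e-04]
240 145 [ 0.6399 -0.0783  0.0098]
292 146 [ 0.6443 -0.1305  0.0189]
292 138 [ 0.652  -0.1298  0.0169]
190 195 [ 0.5884 -0.0346  0.0312]
base 8050 (array([589.9,  28.6]), array([ 88.7, 149.6]), 5.2)
```

Request:
{"name": "arm_command", "arguments": {
  "plan": [
    [45, 1, 25, -40, 0, 0, 0],
    [45, 1, 25, -85, 0, 0, 0],
    [45, 1, 25, -130, 0, 0, 0],
    [45, 1, 25, -160, 0, 0, 0],
    [45, 1, 25, -175, 0, 0, 0],
    [45, 1, 25, -184, 0, 0, 0],
    [45, 1, 25, -184, 0, 0, 0],
    [0, 1, 25, -184, 0, 0, 0],
    [0, 1, 25, -184, 0, 0, 0],
    [0, 1, 25, -184, 0, 0, 0],
    [0, 1, 25, -184, 0, 0, 0],
    [0, 1, 25, -184, 0, 0, 0]
  ]
}}

```text
clock: 5.55
tcp_pos: [0.6006, -0.0964, 0.017]
eef_rot: [0.0, 0.999, 0.046, 0.0]
contact_force: [-0.6, -1.2, 1.8]
finger_gap: 0.0099
finger_force: 30.0
```

Request:
{"name": "arm_command", "arguments": {
  "plan": [
    [0, 0.9, -10, 0, 0, 0, 0],
    [0, 1.8, -20, 0, 0, 0, 0],
    [0, 2.7, -30, 0, 0, 0, 0],
    [0, 3.4, -38, 0, 0, 0, 0],
    [0, 3.8, -42, 0, 0, 0, 0],
    [0, 3.8, -42, 0, 0, 0, 0],
    [0, 3.8, -42, 0, 0, 0, 0],
    [0, 3.8, -42, 0, 0, 0, 0]
  ]
}}

```text
clock: 6.35
tcp_pos: [0.6043, -0.1365, 0.0169]
eef_rot: [-0.001, 0.999, 0.046, 0.0]
contact_force: [-1.3, 4.9, 5.2]
finger_gap: 0.0096
finger_force: 30.0
```

Request:
{"name": "arm_command", "arguments": {
  "plan": [
    [0, 0.1, -1, 0, 0, 0, 0],
    [0, 0.2, -1.8, 0, 0, 0, 0],
    [0, 0.2, -1.8, 0, 0, 0, 0],
    [0, 0.2, -1.8, 0, 0, 0, 0]
  ]
}}

```text
clock: 6.75
tcp_pos: [0.6043, -0.1376, 0.0169]
eef_rot: [-0.002, 0.999, 0.046, 0.0]
contact_force: [-1.6, 6.3, 5.2]
finger_gap: 0.0101
finger_force: 30.0
```

Run:
```python
from h import *
im,d,K,T=shot("wrist"); print(telemetry.observe()["tcp_pos"])
c=proj([.645,-.13,.014],K,T)[0].astype(int); print(c); x0,y0=max(c[0]-60,0),max(c[1]-45,0)
cv2.imwrite("pics/w3.png",cv2.resize(im[y0:y0+90,x0:x0+120],(640,480),interpolation=cv2.INTER_CUBIC))
```

```text
[ 0.60434912 -0.13759067  0.01688205]
[271 174]
```

View pics/w3.png

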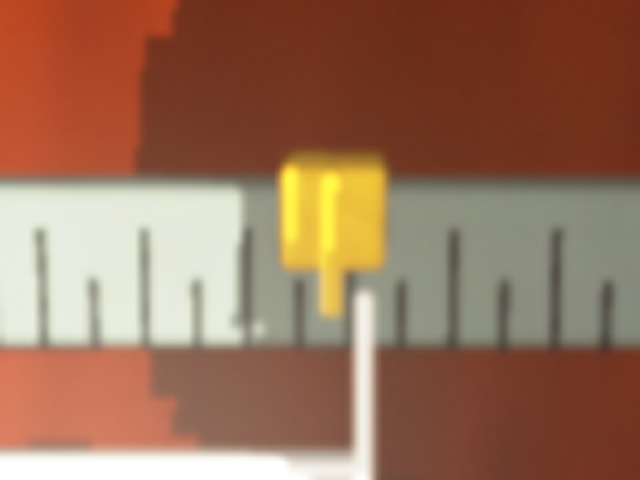

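The pointer (365) is about 3 mm past the clip line (330) while I hold it. I'll release it onto its tooth and re-measure.

Request:
{"name": "arm_command", "arguments": {
  "plan": [
    [20, 0, 0, 0, 0, 0, 0],
    [20, 0, 0, 0, 0, 0, 0],
    [35, 0, 0, 0, 0, 0, 0],
    [35, 0, 0, 0, 0, 0, 0],
    [35, 0, 0, 20, 0, 0, 0],
    [35, 0, 0, 45, 0, 0, 0],
    [35, 0, 0, 65, 0, 0, 0],
    [35, 0, 0, 65, 0, 0, 0],
    [35, 0, 0, 65, 0, 0, 0]
  ]
}}

```text
clock: 7.7
tcp_pos: [0.604, -0.1408, 0.0813]
eef_rot: [0.0, 0.999, 0.046, 0.0]
contact_force: [0.1, -0.4, -0.5]
finger_gap: 0.033
finger_force: 0.0
```

Run:
```python
from h import *
im,d,K,T=shot("wrist"); np.savez("w4.npz",im=im,d=d,K=K,T=T);p=cloud(d,K,T)
tb=sel(p,(.55,.66),(-.2,-.06),(.042,.055)); print("tab",tb.sum(),rect(p[tb]))
c=proj([.645,-.13,.014],K,T)[0].astype(int); print(c,T[2,3],T[:3,0]); x0,y0=max(c[0]-60,0),max(c[1]-45,0); print(x0,y0)
cv2.imwrite("pics/w4.png",cv2.resize(im[y0:y0+90,x0:x0+120],(800,600),interpolation=cv2.INTER_CUBIC))
```

```text
tab 690 (array([ 604.9, -135. ]), array([27.4, 10. ]), 5.2)
[268 160] 0.25993629641270577 [ 9.14635445e-02 -9.95808147e-01  7.44709482e-04]
208 115
```

View pics/w4.png

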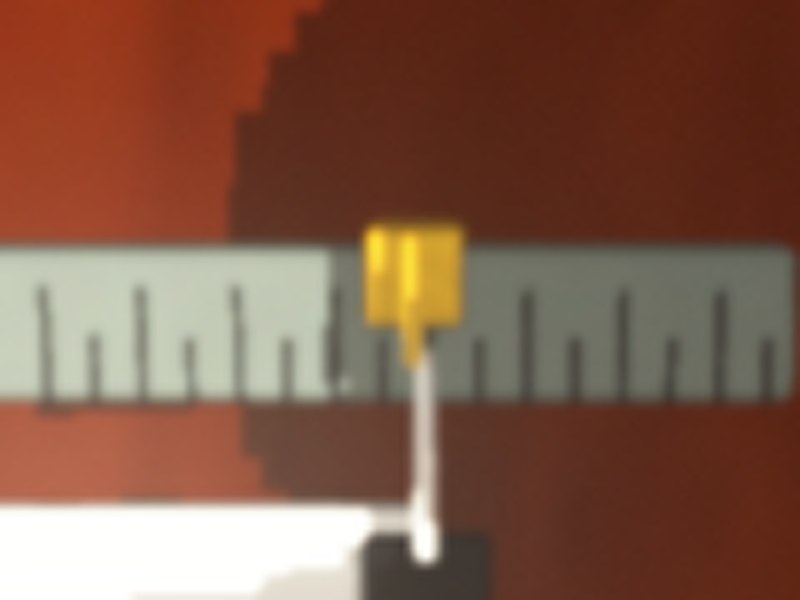

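Run:
```python
from h import *
z=np.load("w1.npz");im,d,K,T=[z[k] for k in("im","d","K","T")];p=cloud(d,K,T)
hsv=cv2.cvtColor(im,cv2.COLOR_BGR2HSV)
roi=sel(p,(.35,.58),(-.1,.2),(-.003,.014)); g=roi&(hsv[...,1]<70)&(hsv[...,2]>90)
m=big(g,2); q=p[m]; print(m.sum(),rect(q)); print(cv2.boxPoints(cv2.minAreaRect((q[:,:2]*1000).astype(np.float32))).round(1))
hi=m&(p[...,2]>.0075); qh=p[hi]; print(hi.sum(),rect(qh))
ang=np.deg2rad(0)
# side
z=np.load("side.npz");im,d,K,T=[z[k] for k in("im","d","K","T")];p2=cloud(d,K,T);hsv=cv2.cvtColor(im,cv2.COLOR_BGR2HSV)
g=sel(p2,(.35,.58),(-.1,.2),(-.003,.014))&(hsv[...,1]<70)&(hsv[...,2]>90); m2=big(g,2);q2=p2[m2];print("side",m2.sum(),rect(q2))
# top-down rendering of rails + tray from both clouds, 0.4mm
def td(P,C,x0,x1,y0,y1,s):
    o=np.zeros((int((x1-x0)*s),int((y1-y0)*s),3),np.uint8)
    k=(P[:,0]>x0)&(P[:,0]<x1)&(P[:,1]>y0)&(P[:,1]<y1)&(P[:,2]<.06)
    P,C=P[k],C[k]; i=np.argsort(P[:,2]);P,C=P[i],C[i]
    a=((x1-P[:,0])*s).astype(int).clip(0,o.shape[0]-1); b=((y1-P[:,1])*s).astype(int).clip(0,o.shape[1]-1)
    o[a,b]=C; return cv2.morphologyEx(o,cv2.MORPH_CLOSE,np.ones((5,5)))
z=np.load("w1.npz")
o=td(p.reshape(-1,3),z["im"].reshape(-1,3),.36,.56,-.09,.15,2500)
# along-axis height profile
c,s,a=cv2.minAreaRect((q[:,:2]*1000).astype(np.float32)); 
L=np.deg2rad(a if s[0]>s[1] else a+90); u=np.array([np.cos(L),np.sin(L)]); u=u if u[1]>0 else -u; v=np.array([-u[1],u[0]])
print("axis",u,"ang",np.rad2deg(np.arctan2(u[1],u[0])))
w=(q[:,:2]*1000-c)
for lo in range(-100,100,10):
    k=(w@u>lo)&(w@u<lo+10); k2=k&(q[:,2]>.0075)
    if k.sum(): 
        t=(w@v)[k]; th=(w@v)[k2]; print(lo,t.min().round(1),t.max().round(1), np.histogram(th,bins=[-60,-50,-44,-38,-30,30,38,44,50,60])[0], (w@u)[k].max().round(1))
cv2.imwrite("pics/rails.png",o)
```

```text
4590 (array([451.3,   5.1]), array([169.3,  98.8]), 88.0)
[[399.  -77.8]
 [497.7 -81.3]
 [503.6  88. ]
 [404.9  91.4]]
1394 (array([451.3,   5.1]), array([169.3,  98.8]), 88.0)
side 1982 (array([451.6,   3.4]), array([172.2,  99. ]), 88.8)
axis [0.03479716 0.9993944 ] ang 88.00586700439453
-90 -49.4 49.4 [ 0 10  1  0  0  0  2  8  0] -80.1
-80 -48.7 48.5 [ 0 15  9  0  0  0  9 13  0] -70.1
-70 -45.5 45.9 [ 0  5 20 13  0 11 18  6  0] -60.1
-60 -44.9 45.4 [ 0  4 18 22  0 17 20  4  0] -50.0
-50 -45.3 45.4 [ 0  6 18 21  0 16 20  4  0] -40.1
-40 -44.7 44.6 [ 0  3 23 23  0 17 19  6  0] -30.0
-30 -45.1 45.1 [ 0  4 21 21  0 16 19  4  0] -20.0
-20 -44.7 45.5 [ 0  3 21 21  0 18 20  4  0] -10.1
-10 -44.7 45.2 [ 0  3 24 22  0 16 20  3  0] -0.1
0 -44.9 45.6 [ 0  4 21 23  0 17 15  4  0] 10.0
10 -45.0 45.5 [ 0  5 20 20  0 15 21  3  0] 20.0
20 -44.7 45.2 [ 0  4 22 24  0 15 23  2  0] 30.0
30 -44.6 45.6 [ 0  3 22 24  0 18 20  6  0] 40.0
40 -44.9 45.5 [ 0  2 22 24  0 17 20  5  0] 49.9
50 -44.8 46.2 [ 0  3 21 24  0 15 22  4  0] 60.0
60 -44.6 45.3 [ 0  3 23 26  0 15 21  7  0] 70.0
70 -44.6 45.4 [ 0  3 16 26 15 14 16  5  0] 79.5
80 -44.5 22.1 [0 2 3 3 5 0 0 0 0] 84.7
```

View pics/rails.png

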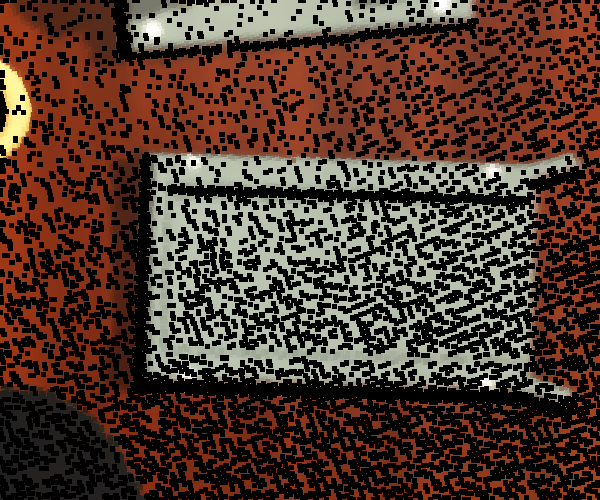

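Run:
```python
from h import *
print(telemetry.observe()["qpos"].round(2))
g=np.zeros((26,28),int)
ok=np.zeros((26,28),int)
for f in["scene","side"]:
    z=np.load(f+".npz");p=cloud(z["d"],z["K"],z["T"]).reshape(-1,3);p=p[np.isfinite(p[:,0])]
    k=(p[:,0]>.2)&(p[:,0]<.72)&(p[:,1]>-.5)&(p[:,1]<.06)&(p[:,2]>-.3)
    i=((p[k,0]-.2)/.02).astype(int).clip(0,25);j=((.06-p[k,1])/.02).astype(int).clip(0,27);zz=p[k,2]
    np.maximum.at(g,(i,j),np.where(zz<.4,zz*1000,0).astype(int)); np.add.at(ok,(i,j),abs(zz)<.02)
print("y:",[round((.05-.02*j)*100) for j in range(28)])
for i in range(25,-1,-1): print(round(21+2*i),' '.join(('%3d'%g[i,j]) if g[i,j]>6 else ('  .' if ok[i,j] else '  _') for j in range(28)))
z=np.load("side.npz");p=cloud(z["d"],z["K"],z["T"])
hd=sel(p,(.35,.5),(-.25,-.1),(.042,.056)); print("S handle",hd.sum(),rect(p[hd]),p[hd].mean(0))
z=np.load("w1.npz");p=cloud(z["d"],z["K"],z["T"])
hd=big(sel(p,(.37,.46),(-.2,-.11),(.042,.056))); print("W handle",hd.sum(),rect(p[hd]),p[hd].mean(0))
```

```text
[ 0.25  0.74 -0.11  1.71  0.11  0.7  -1.4 ]
y: [5, 3, 1, -1, -3, -5, -7, -9, -11, -13, -15, -17, -19, -21, -23, -25, -27, -29, -31, -33, -35, -37, -39, -41, -43, -45, -47, -49]
71  15   9   .   .   .   .   .   .   .   8  10  14  12  95  97  95  95  96   .   .   .   .   _   _   _   _   _   _
69   .   .   .   .   .   .   .   .   .   .   .   .   .  95  79  34  36  96  92  81   .   .   _   _   _   _   _   _
67   .   .   .   .   .   .   .   .   .   .   .   .   .  96  41  34   _  96  95   .   .   .   _   _   _   _   _   _
65   .   .   .   .  14  12  12  14  13  20  13  14   .  96  94  38  84  98   .   .   .   .   _   _   _   _   _   _
63  16  17  18  19  18  15  15  16  11  16  12  12   .  95  97  96  97  94   .   .   .   .   _   _   _   _   _   _
61  60  18  18  19  19  12  12  51  48   .   .   .   .   .   .   .   .   .   .   .   .   .   _   _   _   _   _   _
59  72  72  66  33  36  31  13  51  48   .   .   .   .   .   .   .   .   .   .   .   .   .   _   _   _   _   _   _
57  66  57  19  35  34  32   .   .   .   .   .   .   .   .   .   .   .   .   .   .   .   .   _   _   _   _   _   _
55 
[... 1573 characters left out ...]
9   .   .   _   _   _   _   _   _
27  11   9   .   .   .   .  18  20  20  22  16   .  29  36  39  33   .   .  15  17   .   .   _   _   _   _   _   _
25  10  11   .   .   .   .  15  17   .   .   .   .  18  37  39  33  11   .  17  18   .   .   _   _   _   _   _   _
23  11  12   .   .   .   .   .   .   .   .   .   .   .  27  32  26   .   .  18  16   .   .   _   _   _   _   _   _
21  11  11   .   .   .   .   .   .   .   .   .   .   .   .  21   .   .   .  14  11   .   .   _   _   _   _   _   _
S handle 88 (array([ 415.4, -164.4]), array([22.2, 13.9]), 26.2) [ 0.41581275 -0.166085    0.04712388]
W handle 118 (array([ 415.4, -162. ]), array([22.3, 13.3]), 23.9) [ 0.41595372 -0.16167595  0.04807256]
```

Request:
{"name": "arm_command", "arguments": {
  "plan": [
    [45, 0, 0, 30, 0, 0, 0],
    [45, -30, -3, 55, 0, 0, 0.1],
    [45, -70, -8, 60, 0, 0, 0.2],
    [45, -110, -12, 60, 0, 0, 0.3],
    [45, -150, -17, 60, 0, 0, 0.33],
    [45, -188, -21, 60, 0, 0, 0.33],
    [45, -188, -21, 30, 0, 0, 0.33],
    [45, -188, -21, -10, 0, 0, 0.33],
    [45, -188, -21, -45, 0, 0, 0.33],
    [45, -188, -21, -62, 0, 0, 0.33],
    [45, -188, -21, -62, 0, 0, 0.33],
    [45, -188, -21, -62, 0, 0, 0.33]
  ]
}}

```text
clock: 8.95
tcp_pos: [0.4156, -0.1608, 0.019]
eef_rot: [-0.0, 0.978, 0.209, -0.001]
contact_force: [0.4, -0.3, 0.6]
finger_gap: 0.0423
finger_force: 0.0
```

Request:
{"name": "arm_command", "arguments": {
  "plan": [
    [0, 0, 0, 0, 0, 0, 0],
    [0, 0, 0, 0, 0, 0, 0],
    [0, 0, 0, 0, 0, 0, 0],
    [0, 0, 0, 0, 0, 0, 0],
    [0, 0, 0, 0, 0, 0, 0]
  ]
}}

```text
clock: 9.45
tcp_pos: [0.4168, -0.1614, 0.0201]
eef_rot: [0.0, 0.978, 0.209, 0.001]
contact_force: [0.3, -1.2, 6.7]
finger_gap: 0.0139
finger_force: 30.0
```

Request:
{"name": "arm_command", "arguments": {
  "plan": [
    [0, 0, 0, 0, 0, 0, 0.1],
    [0, 0, 0, 0, 0, 0, 0.2],
    [0, 0, -2, 0, 0, 0, 0.3],
    [0, 0, -4, 0, 0, 0, 0.4],
    [0, 0, -8, 0, 0, 0, 0.5],
    [0, 0, -12, 0, 0, 0, 0.6],
    [0, 1, -18, 0, 0, 0, 0.7],
    [0, 1, -26, 0, 0, 0, 0.8],
    [0, 2, -34, 0, 0, 0, 0.9],
    [0, 2, -42, 0, 0, 0, 1.0],
    [0, 3, -50, 0, 0, 0, 1.1],
    [0, 3, -58, 0, 0, 0, 1.2]
  ]
}}

```text
clock: 10.65
tcp_pos: [0.4195, -0.218, 0.0201]
eef_rot: [-0.0, 0.687, 0.727, 0.001]
contact_force: [-1.8, 4.6, 6.9]
finger_gap: 0.014
finger_force: 30.0
```

Request:
{"name": "arm_command", "arguments": {
  "plan": [
    [0, 1, -8, 0, 0, 0, 0.1],
    [0, 2, -16, 0, 0, 0, 0.2],
    [0, 4, -24, 0, 0, 0, 0.3],
    [0, 6, -32, 0, 0, 0, 0.4],
    [0, 8, -40, 0, 0, 0, 0.5],
    [0, 10, -48, 0, 0, 0, 0.6],
    [0, 12, -56, 0, 0, 0, 0.7],
    [0, 14, -62, 0, 0, 0, 0.8],
    [0, 16, -65, 0, 0, 0, 0.9],
    [0, 18, -65, 0, 0, 0, 1.0],
    [0, 20, -65, 0, 0, 0, 1.1],
    [0, 22, -65, 0, 0, 0, 1.2]
  ]
}}

```text
clock: 11.85
tcp_pos: [0.442, -0.2836, 0.0202]
eef_rot: [0.001, 0.157, 0.988, 0.0]
contact_force: [-0.0, 2.7, 4.3]
finger_gap: 0.014
finger_force: 30.0
```

```bash
cat >> h.py <<'E'
def tray(n="wrist",roi=None,z=None):
    im,d,K,T=shot(n); p=cloud(d,K,T); s=telemetry.observe()
    for x in finder.masks_of(n,"tray_mid")[:2]:
        m=x["mask"]; q=p[m]; q=q[np.isfinite(q[:,0])]
        f=q[(q[:,2]>.0015)&(q[:,2]<.0065)]; print(n,round(x["score"],2),np.round(x["bbox"]).tolist(),"all",rect(q),"floor",len(f),rect(f) if len(f)>5 else None)
    return im,d,K,T,p
E
python3 - <<'E'
from h import *
for n in["side","scene","wrist"]:
    im,d,K,T,p=tray(n); cv2.imwrite(f"pics/t1{n}.png",im)
print(telemetry.observe()["qpos"].round(2))
E
```

```text
side 0.71 [152.0, 256.0, 234.0, 340.0] all (array([ 469.9, -206.5]), array([181.2,  79.3]), 75.7) floor 2001 (array([ 472.2, -205.8]), array([178.5,  74.7]), 75.5)
scene 0.7 [259.0, 216.0, 278.0, 236.0] all (array([585.7,  64.7]), array([46.7, 45.8]), 79.0) floor 0 None
wrist 0.85 [260.0, 163.0, 560.0, 314.0] all (array([ 461.1, -206.4]), array([173.,  86.]), 72.7) floor 24353 (array([ 462.3, -204.7]), array([170.9,  83. ]), 71.3)
[ 1.01  0.88 -0.79  1.99  0.99  0.71  0.84]
```

Request:
{"name": "arm_command", "arguments": {
  "plan": [
    [0, 0, 0, 0, 0, 0, 0.1],
    [0, 0, 0, 0, 0, 0, 0.2],
    [0, 0, 0, 0, 0, 0, 0.28],
    [0, 0, 0, 0, 0, 0, 0.28],
    [0, 0, 0, 0, 0, 0, 0.28]
  ]
}}

```text
clock: 12.65
tcp_pos: [0.4422, -0.284, 0.0202]
eef_rot: [0.001, 0.02, 1.0, -0.0]
contact_force: [1.0, 0.5, 5.3]
finger_gap: 0.014
finger_force: 30.0
```

Run:
```python
from h import *
im,d,K,T,p=tray("wrist"); cv2.imwrite("pics/t2.png",im); s=telemetry.observe(); print(s["qpos"].round(2),s["tcp_pos"])
hsv=cv2.cvtColor(im,cv2.COLOR_BGR2HSV)
w=p[sel(p,(.38,.53),(-.27,-.13),(.0085,.0135))]*1000
# walls: two lines
for lo,hi in((400,450),(455,520)):
    q=w[(w[:,0]>lo)&(w[:,0]<hi)]
    if len(q)>20:
        vx,vy,x0,y0=cv2.fitLine(q[:,:2].astype(np.float32),cv2.DIST_HUBER,0,.01,.01).ravel(); print(len(q),np.rad2deg(np.arctan2(vy,vx))%180,x0,y0)
```

```text
wrist 0.57 [262.0, 162.0, 560.0, 314.0] all (array([ 440.4, -203.5]), array([174.1,  87.4]), 88.3) floor 24645 (array([ 439.6, -201.7]), array([171.5,  83.1]), 87.5)
[ 1.05  0.9  -0.85  1.99  1.03  0.76  1.08] [ 0.44218078 -0.28397911  0.02016759]
1643 87.92383 416.60995 -202.69246
819 87.938286 474.56882 -167.66031
```

View pics/t2.png

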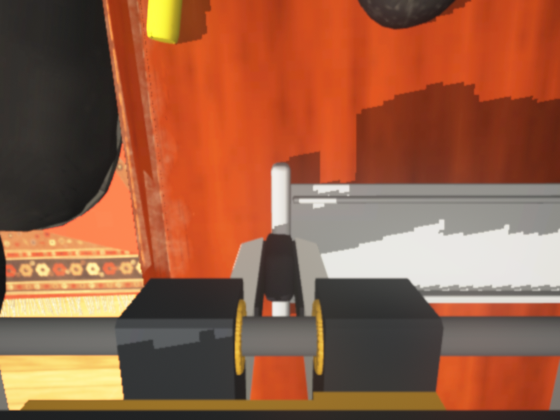

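Request:
{"name": "arm_command", "arguments": {
  "plan": [
    [0, -0.3, 10, 0, 0, 0, 0],
    [0, 0.2, 25, 0, 0, 0, 0],
    [0, 0.5, 35, 0, 0, 0, 0],
    [0, 0.9, 45, 0, 0, 0, 0],
    [0, 1.2, 55, 0, 0, 0, 0],
    [0, 1.6, 65, 0, 0, 0, 0],
    [0, 1.9, 75, 0, 0, 0, 0],
    [0, 2.3, 85, 0, 0, 0, 0],
    [0, 2.6, 95, 0, 0, 0, 0]
  ]
}}

```text
clock: 13.65
tcp_pos: [0.4442, -0.1909, 0.0201]
eef_rot: [0.0, 0.021, 1.0, -0.002]
contact_force: [-0.2, -4.4, 7.2]
finger_gap: 0.0139
finger_force: 30.0
```

Request:
{"name": "arm_command", "arguments": {
  "plan": [
    [0, 0.4, 12, 0, 0, 0, 0],
    [0, 0.8, 24, 0, 0, 0, 0],
    [0, 1.2, 36, 0, 0, 0, 0],
    [0, 1.7, 48, 0, 0, 0, 0],
    [0, 2.1, 60, 0, 0, 0, 0],
    [0, 2.5, 72, 0, 0, 0, 0],
    [0, 2.8, 80, 0, 0, 0, 0],
    [0, 3.1, 88, 0, 0, 0, 0],
    [0, 3.3, 94, 0, 0, 0, 0],
    [0, 3.3, 94, 0, 0, 0, 0],
    [0, 3.3, 94, 0, 0, 0, 0]
  ]
}}

```text
clock: 14.75
tcp_pos: [0.4476, -0.0953, 0.0201]
eef_rot: [0.001, 0.02, 1.0, -0.001]
contact_force: [0.5, -1.5, 8.2]
finger_gap: 0.0141
finger_force: 30.0
```

Push on in small steps until the stop is felt.

Request:
{"name": "arm_command", "arguments": {
  "plan": [
    [0, 0.1, 2, 0, 0, 0, 0],
    [0, 0.1, 4, 0, 0, 0, 0],
    [0, 0.2, 6, 0, 0, 0, 0],
    [0, 0.2, 7, 0, 0, 0, 0],
    [0, 0.2, 7, 0, 0, 0, 0]
  ]
}}

```text
clock: 15.25
tcp_pos: [0.4477, -0.0904, 0.0201]
eef_rot: [0.0, 0.021, 1.0, -0.002]
contact_force: [-0.0, -6.1, 10.0]
finger_gap: 0.0138
finger_force: 30.0
```

Request:
{"name": "arm_command", "arguments": {
  "plan": [
    [0, 0, 1, 0, 0, 0, 0],
    [0, 0.1, 2, 0, 0, 0, 0],
    [0, 0.1, 2, 0, 0, 0, 0]
  ]
}}

```text
clock: 15.55
tcp_pos: [0.4477, -0.0904, 0.0201]
eef_rot: [0.0, 0.021, 1.0, -0.004]
contact_force: [0.1, -9.6, 10.6]
finger_gap: 0.0142
finger_force: 30.1
```

Request:
{"name": "arm_command", "arguments": {
  "plan": [
    [0, 0, -2.5, 0, 0, 0, 0],
    [0, 0, -2.5, 0, 0, 0, 0],
    [15, 0, -2.5, 0, 0, 0, 0],
    [30, 0, -2.5, 0, 0, 0, 0],
    [45, 0, -2.5, 0, 0, 0, 0],
    [45, 0, -2.5, 0, 0, 0, 0],
    [45, 0, -2.5, 30, 0, 0, 0],
    [45, 0, -2.5, 70, 0, 0, 0],
    [75, 5, 5, 110, 0, 0, -0.14],
    [75, 15, 20, 150, 0, 0, -0.28],
    [75, 30, 40, 180, 0, 0, -0.42],
    [75, 50, 60, 180, 0, 0, -0.56]
  ]
}}

```text
clock: 16.75
tcp_pos: [0.4997, -0.0249, 0.2031]
eef_rot: [0.003, 0.299, 0.954, 0.001]
contact_force: [0.5, 0.0, -1.0]
finger_gap: 0.0694
finger_force: 0.0
```

Request:
{"name": "arm_command", "arguments": {
  "plan": [
    [75, 15, 15, 0, 0, 0, -0.14],
    [75, 30, 30, 0, 0, 0, -0.28],
    [75, 45, 45, 0, 0, 0, -0.42],
    [75, 60, 60, 0, 0, 0, -0.56],
    [75, 75, 70, 0, 0, 0, -0.7],
    [75, 88, 80, 0, 0, 0, -0.84],
    [75, 88, 88, 0, 0, 0, -0.98],
    [75, 88, 96, 0, 0, 0, -1.01],
    [75, 88, 96, 0, 0, 0, -1.01],
    [75, 88, 96, 0, 0, 0, -1.01],
    [75, 88, 96, 0, 0, 0, -1.01]
  ]
}}

```text
clock: 17.85
tcp_pos: [0.5852, 0.0693, 0.1992]
eef_rot: [-0.0, 0.721, 0.693, -0.0]
contact_force: [0.2, 0.5, 0.5]
finger_gap: 0.0705
finger_force: 0.0
```

Run:
```python
from h import *
s=telemetry.observe(); print(s["qpos"].round(2),s["tcp_pos"],s["eef_rot"])
im,d,K,T=shot("wrist"); np.savez("w5.npz",im=im,d=d,K=K,T=T);p=cloud(d,K,T); cv2.imwrite("pics/w5.png",im)
r=big(sel(p,(.54,.65),(.02,.12),(.056,.0625))); print("toproll",r.sum(),p[r].mean(0),rect(p[r]))
r=sel(p,(.54,.65),(.035,.12),(.064,.078)); print("spindle",r.sum(),p[r].mean(0) if r.sum() else 0,rect(p[r]) if r.sum() else 0)
side,d,K,T=shot("side"); cv2.imwrite("pics/t3.png",cv2.resize(side[150:320,200:330],(600,600*170//130//1),interpolation=cv2.INTER_CUBIC)[:600]); 
for x in finder.masks_of("side","tray_mid")[:1]:
    q=cloud(d,K,T)[x["mask"]]; print(x["score"],rect(q[np.isfinite(q[:,0])]))
```

```text
[ 0.22  0.61 -0.63  1.69  0.42  0.98 -0.59] [0.58522397 0.06925774 0.1992258 ] [-4.98509265e-05  7.20727560e-01  6.93218341e-01 -3.36866550e-04]
toproll 1418 [0.58650656 0.06392135 0.0584038 ] (array([586.4,  63.3]), array([46.9, 46.5]), 47.4)
spindle 394 [0.58652775 0.06371421 0.06726029] (array([586.5,  63.2]), array([20.2, 19.9]), 15.8)
0.74 (array([438.7,  -8.1]), array([103.9, 185.2]), 3.1)
```

View pics/w5.png

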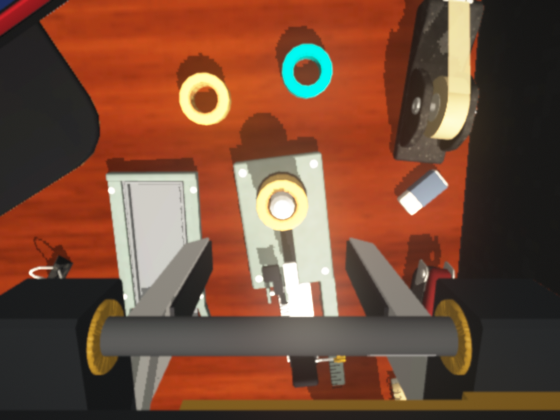

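Request:
{"name": "arm_command", "arguments": {
  "plan": [
    [75, 1, -5.5, -40, 0, 0, 0],
    [75, 1, -5.5, -80, 0, 0, 0],
    [75, 1, -5.5, -115, 0, 0, 0],
    [75, 1, -5.5, -135, 0, 0, 0],
    [75, 1, -5.5, -150, 0, 0, 0],
    [75, 1, -5.5, -150, 0, 0, 0],
    [0, 1, -5.5, -150, 0, 0, 0],
    [0, 1, -5.5, -150, 0, 0, 0],
    [0, 1, -5.5, -150, 0, 0, 0],
    [0, 1, -5.5, -150, 0, 0, 0]
  ]
}}

```text
clock: 19.0
tcp_pos: [0.5873, 0.0646, 0.0507]
eef_rot: [0.001, 0.721, 0.693, 0.001]
contact_force: [-0.6, 0.1, 3.6]
finger_gap: 0.0467
finger_force: 30.0
```

Request:
{"name": "arm_command", "arguments": {
  "plan": [
    [0, 0, 0, 10, 0, 0, 0],
    [0, 0, 0, 22, 0, 0, 0],
    [0, 0, 0, 34, 0, 0, 0],
    [0, 0, 0, 46, 0, 0, 0],
    [0, 0, 0, 60, 0, 0, 0],
    [0, 0, 0, 80, 0, 0, 0],
    [0, 0, 0, 80, 0, 0, 0]
  ]
}}

```text
clock: 19.7
tcp_pos: [0.5884, 0.0652, 0.1326]
eef_rot: [0.001, 0.721, 0.693, 0.002]
contact_force: [0.6, 0.1, -0.3]
finger_gap: 0.047
finger_force: 30.0
```

Run:
```python
from h import *
im,d,K,T=shot("side");p=cloud(d,K,T)
for zz in((.034,.044),(.052,.063),(.1,.2)):
    r=sel(p,(.54,.64),(.02,.11),zz); print(zz,r.sum(),p[r].mean(0).round(3) if r.sum() else 0)
print(telemetry.observe()["finger_gap"])
cv2.imwrite("pics/g1.png",cv2.resize(im[120:270,220:340],(480,600),interpolation=cv2.INTER_CUBIC))
```

```text
(0.034, 0.044) 157 [0.588 0.056 0.038]
(0.052, 0.063) 43 [0.587 0.054 0.058]
(0.1, 0.2) 824 [0.587 0.057 0.153]
0.04727246037121376
```

View pics/g1.png

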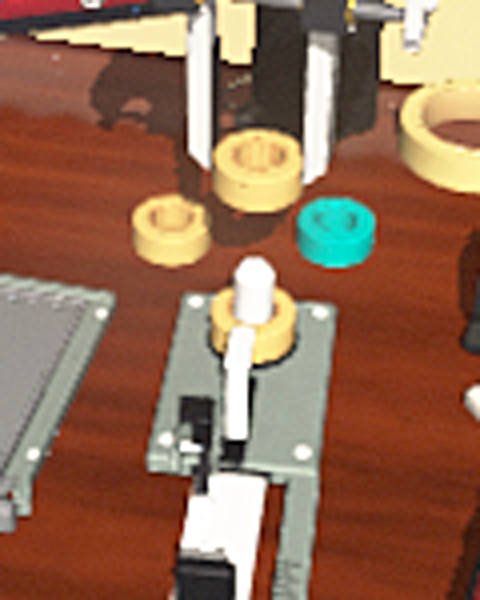

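Run:
```python
from h import *
z=np.load("w5.npz");im=z["im"];p=cloud(z["d"],z["K"],z["T"])*1000
u=np.array([.0349,.9994]);v=np.array([.9994,-.0349]);o=np.array([450.8,-.5])
w=p[...,:2]-o;a=w@u;b=w@v;zz=p[...,2]
for lo in range(0,100,10):
    k=(a>lo)&(a<lo+10)&(abs(b)<50)
    f=k&(zz>2)&(zz<6.5)
    if f.sum()>20: print(lo,f.sum(),np.percentile(b[f],[1,99]).round(1),a[f].max().round(1))
k=(abs(b)<20)&(a>40)&(a<100)
for lo in range(64,98,2):
    s=k&(a>=lo)&(a<lo+2)
    if s.any(): print(lo,np.median(zz[s]).round(1))
```

```text
0 373 [-33.3  21.4] 10.0
10 449 [-33.7  25.4] 20.0
20 444 [-33.5  45.5] 30.0
30 448 [-33.5  45.6] 40.0
40 462 [-33.4  45.3] 50.0
50 467 [-33.4  45.2] 60.0
60 491 [-33.6  45.4] 69.9
70 469 [-33.4  45.3] 79.7
90 68 [-43.1  45.2] 92.3
64 3.7
66 3.7
68 3.6
70 3.4
72 3.3
74 3.5
76 3.6
78 3.6
80 11.6
82 11.1
84 13.2
86 13.5
88 13.4
90 13.2
92 0.6
94 -0.7
96 -0.6
```

Request:
{"name": "arm_command", "arguments": {
  "plan": [
    [0, -35, -3, 0, 0, 0, 0],
    [0, -70, -6, 0, 0, 0, 0],
    [0, -105, -9, 0, 0, 0, 0],
    [0, -135, -10, 0, 0, 0, 0],
    [0, -135.5, -10, -30, 0, 0, 0],
    [0, -135.5, -10, -65, 0, 0, 0],
    [0, -135.5, -10, -90, 0, 0, 0],
    [0, -135.5, -10, -100, 0, 0, 0],
    [0, -135.5, -10, -100, 0, 0, 0]
  ]
}}

```text
clock: 20.65
tcp_pos: [0.4498, 0.0544, 0.0283]
eef_rot: [-0.001, 0.721, 0.693, -0.001]
contact_force: [-0.6, -0.2, -1.3]
finger_gap: 0.0473
finger_force: 30.0
```

Request:
{"name": "arm_command", "arguments": {
  "plan": [
    [0, 2.7, 0.5, 0, 0, 0, 0],
    [0, 2.7, 0.5, -5, 0, 0, 0],
    [0, 2.7, 0.5, -10, 0, 0, 0],
    [0, 2.7, 0.5, -11.5, 0, 0, 0],
    [0, 2.7, 0.5, -11.5, 0, 0, 0]
  ]
}}

```text
clock: 21.15
tcp_pos: [0.4536, 0.0548, 0.0179]
eef_rot: [0.0, 0.721, 0.693, -0.0]
contact_force: [0.0, -0.2, -0.1]
finger_gap: 0.0469
finger_force: 30.0
```

Request:
{"name": "arm_command", "arguments": {
  "plan": [
    [0, 0, 0, -1.5, 0, 0, 0],
    [0, 0, 0, -2, 0, 0, 0],
    [56, 0, 0, -2, 0, 0, 0],
    [62, 0, 0, -2, 0, 0, 0],
    [62, 0, 0, -2, 0, 0, 0],
    [62, 0, 0, 30, 0, 0, 0],
    [70, 0, 0, 75, 0, 0, 0],
    [75, 30, 0, 110, 0, 0, 0],
    [75, 75, 5, 110, 0, 0, 0],
    [75, 115, 8, 110, 0, 0, 0],
    [75, 133, 9.5, 110, 0, 0, 0],
    [75, 133, 9.5, 110, 0, 0, 0]
  ]
}}

```text
clock: 22.35
tcp_pos: [0.5889, 0.0646, 0.1278]
eef_rot: [0.0, 0.721, 0.693, 0.001]
contact_force: [-0.3, -0.1, -0.2]
finger_gap: 0.0704
finger_force: 0.0
```

```bash
cat >> h.py <<'E'
def inst(P=None):
    im,d,K,T=shot("side");p=cloud(d,K,T)*1000
    o=np.array([450.8,-.5]);u=np.array([.0349,.9994]);v=np.array([.9994,-.0349])
    w=p[...,:2]-o;a=w@u;b=w@v
    hsv=cv2.cvtColor(im,cv2.COLOR_BGR2HSV)
    m=(abs(a)<90)&(abs(b)<30)&(p[...,2]>15)&(p[...,2]<32)&(hsv[...,1]>60)
    n,l,s,c=cv2.connectedComponentsWithStats(m.astype(np.uint8))
    for i in range(1,n):
        if s[i,4]>25: k=l==i; print("roll",s[i,4],"a",np.percentile(a[k],[2,98]).round(1),"b",np.percentile(b[k],[2,98]).round(1),"z",np.percentile(p[...,2][k],[50,90]).round(1))
    return im
E
python3 - <<'E'
from h import *
im=inst(); s=telemetry.observe(); print(s["tcp_pos"],s["eef_rot"])
E
```

```text
roll 226 a [29.2 72.3] b [-21.4  21.9] z [22.2 23.8]
[0.58665727 0.06449493 0.12750545] [-3.51644894e-04  7.20939384e-01  6.92998026e-01 -1.28364627e-04]
```

Request:
{"name": "arm_command", "arguments": {
  "plan": [
    [75, 0, -0.5, -35, 0, 0, 0],
    [75, 0, -0.5, -70, 0, 0, 0],
    [75, 0, -0.5, -90, 0, 0, 0],
    [75, 0, -0.5, -97.5, 0, 0, 0],
    [75, 0, -0.5, -97.5, 0, 0, 0],
    [0, 0, -0.5, -97.5, 0, 0, 0],
    [0, 0, -0.5, -97.5, 0, 0, 0],
    [0, 0, -0.5, -97.5, 0, 0, 0],
    [0, 0, -0.5, -97.5, 0, 0, 0]
  ]
}}

```text
clock: 23.3
tcp_pos: [0.5874, 0.0641, 0.0316]
eef_rot: [0.001, 0.721, 0.693, 0.001]
contact_force: [-1.0, -0.3, 5.0]
finger_gap: 0.0474
finger_force: 30.0
```

Request:
{"name": "arm_command", "arguments": {
  "plan": [
    [0, 0, 0, 10, 0, 0, 0],
    [0, 0, 0, 22, 0, 0, 0],
    [0, 0, 0, 34, 0, 0, 0],
    [0, 0, 0, 46, 0, 0, 0],
    [0, 0, 0, 60, 0, 0, 0],
    [0, 0, 0, 80, 0, 0, 0],
    [0, 0, 0, 100, 0, 0, 0],
    [0, 0, 0, 100, 0, 0, 0]
  ]
}}

```text
clock: 24.1
tcp_pos: [0.5886, 0.0647, 0.1337]
eef_rot: [0.002, 0.721, 0.693, 0.002]
contact_force: [-0.0, -0.9, -0.5]
finger_gap: 0.0473
finger_force: 30.0
```

Request:
{"name": "arm_command", "arguments": {
  "plan": [
    [0, -35, -16, 0, 0, 0, 0],
    [0, -70, -33, 0, 0, 0, 0],
    [0, -105, -50, 0, 0, 0, 0],
    [0, -135.5, -65, 0, 0, 0, 0],
    [0, -135.5, -65, -30, 0, 0, 0],
    [0, -135.5, -65, -65, 0, 0, 0],
    [0, -135.5, -65, -90, 0, 0, 0],
    [0, -135.5, -65, -105, 0, 0, 0],
    [0, -135.5, -65, -105, 0, 0, 0],
    [0, -135.5, -65, -105, 0, 0, 0]
  ]
}}

```text
clock: 25.1
tcp_pos: [0.4509, -0.0008, 0.0254]
eef_rot: [-0.0, 0.721, 0.693, -0.0]
contact_force: [-0.0, 0.7, -0.6]
finger_gap: 0.0474
finger_force: 30.0
```

Request:
{"name": "arm_command", "arguments": {
  "plan": [
    [0, 0, -0.5, -5, 0, 0, 0],
    [0, 0, -0.5, -9, 0, 0, 0],
    [0, 0, -0.5, -9, 0, 0, 0],
    [56, 0, -0.5, -9, 0, 0, 0],
    [62, 0, -0.5, -9, 0, 0, 0],
    [62, 0, -0.5, -9, 0, 0, 0],
    [62, 0, 0, 25, 0, 0, 0],
    [75, 0, 0, 70, 0, 0, 0],
    [75, 5, 10, 110, 0, 0, 0],
    [75, 25, 40, 140, 0, 0, 0],
    [75, 45, 80, 140, 0, 0, 0.1],
    [75, 64, 110, 140, 0, 0, 0.2]
  ]
}}

```text
clock: 26.3
tcp_pos: [0.5166, 0.111, 0.1672]
eef_rot: [0.001, 0.647, 0.763, 0.001]
contact_force: [-0.5, -0.6, -1.2]
finger_gap: 0.0702
finger_force: 0.0
```

Run:
```python
from h import *
im=inst(); s=telemetry.observe(); print(s["tcp_pos"],s["eef_rot"],s["qpos"].round(2))
z=np.load("w5.npz");p=cloud(z["d"],z["K"],z["T"])
r=big(sel(p,(.47,.57),(.11,.21),(.016,.024))); print("roll2",r.sum(),rect(p[r]))
im,d,K,T=shot("wrist");p=cloud(d,K,T)
r=big(sel(p,(.47,.57),(.11,.21),(.016,.024))); print("roll2",r.sum(),rect(p[r]))
side,_,_,_=shot("side")
cv2.imwrite("pics/v1.png",np.hstack([cv2.resize(im,(400,300)),cv2.resize(side,(400,300))]))
```

```text
roll 474 a [-26.3  70.5] b [-22.4  21.5] z [22.2 23.8]
[0.51939761 0.11743171 0.16718749] [-4.49104313e-06  6.43208686e-01  7.65673716e-01  5.13297673e-03] [ 0.2   0.6  -0.72  1.88  0.51  0.85 -0.6 ]
roll2 1405 (array([515.9, 161.1]), array([47.3, 46.8]), 22.9)
roll2 1503 (array([515.9, 161.7]), array([47. , 46.4]), 9.9)
```

View pics/v1.png

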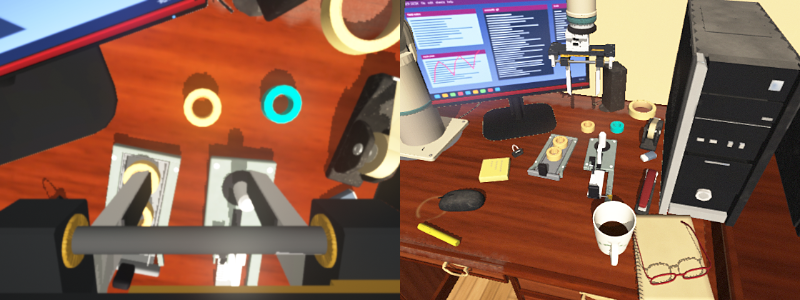

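Request:
{"name": "arm_command", "arguments": {
  "plan": [
    [75, 0, 15, 0, 0, 0, 0],
    [75, 0, 30, 0, 0, 0, 0],
    [75, 0, 46, 0, 0, 0, 0],
    [75, 0, 46, -30, 0, 0, 0],
    [75, 0, 46, -60, 0, 0, 0],
    [75, 0, 46, -90, 0, 0, 0],
    [75, 0, 46, -110, 0, 0, 0],
    [75, 0, 46, -110, 0, 0, 0],
    [75, 0, 46, -110, 0, 0, 0]
  ]
}}

```text
clock: 27.35
tcp_pos: [0.5146, 0.1539, 0.0556]
eef_rot: [-0.0, 0.648, 0.761, -0.001]
contact_force: [-0.4, -0.1, 0.4]
finger_gap: 0.0706
finger_force: 0.0
```

Request:
{"name": "arm_command", "arguments": {
  "plan": [
    [75, 1.3, 7, -15, 0, 0, 0],
    [75, 1.3, 7.3, -32, 0, 0, 0],
    [75, 1.3, 7.3, -44, 0, 0, 0],
    [75, 1.3, 7.3, -44, 0, 0, 0],
    [0, 1.3, 7.3, -44, 0, 0, 0],
    [0, 1.3, 7.3, -44, 0, 0, 0],
    [0, 1.3, 7.3, -44, 0, 0, 0],
    [0, 1.3, 7.3, -44, 0, 0, 0]
  ]
}}

```text
clock: 28.15
tcp_pos: [0.5169, 0.1624, 0.0121]
eef_rot: [0.0, 0.648, 0.762, 0.0]
contact_force: [-0.9, -0.2, 1.8]
finger_gap: 0.047
finger_force: 30.0
```

Request:
{"name": "arm_command", "arguments": {
  "plan": [
    [0, 0, 0, 20, 0, 0, 0],
    [0, 0, -10, 50, 0, 0, 0],
    [0, -5, -35, 85, 0, 0, 0],
    [0, -20, -75, 110, 0, 0, -0.1],
    [0, -35, -115, 110, 0, 0, -0.2],
    [0, -50, -155, 110, 0, 0, -0.2],
    [0, -60, -190, 110, 0, 0, -0.2],
    [0, -67, -217, 110, 0, 0, -0.2],
    [0, -67, -217, 110, 0, 0, -0.2],
    [0, -67, -217, 110, 0, 0, -0.2]
  ]
}}

```text
clock: 29.15
tcp_pos: [0.4497, -0.0549, 0.1218]
eef_rot: [0.0, 0.721, 0.693, 0.0]
contact_force: [0.2, 0.0, -0.5]
finger_gap: 0.0469
finger_force: 30.0
```

Request:
{"name": "arm_command", "arguments": {
  "plan": [
    [0, -0.7, -0.5, -35, 0, 0, 0],
    [0, -0.7, -0.5, -70, 0, 0, 0],
    [0, -0.7, -0.5, -90, 0, 0, 0],
    [0, -0.7, -0.5, -98, 0, 0, 0],
    [0, -0.7, -0.5, -104, 0, 0, 0],
    [0, -0.7, -0.5, -104, 0, 0, 0]
  ]
}}

```text
clock: 29.75
tcp_pos: [0.4492, -0.0543, 0.0175]
eef_rot: [0.0, 0.72, 0.694, 0.0]
contact_force: [-0.4, 0.3, 0.2]
finger_gap: 0.0471
finger_force: 30.0
```

Request:
{"name": "arm_command", "arguments": {
  "plan": [
    [0, 0, -0.5, -1, 0, 0, 0],
    [0, 0, -0.5, -1, 0, 0, 0],
    [56, 0, -0.5, -1, 0, 0, 0],
    [62, 0, -0.5, -1, 0, 0, 0],
    [62, 0, -0.5, -1, 0, 0, 0],
    [62, 0, -0.5, 35, 0, 0, 0],
    [75, 0, -0.5, 80, 0, 0, 0],
    [75, 0, -30, 130, 0, 0, 0],
    [75, 0, -70, 170, 0, 0, 0],
    [75, 0, -110, 200, 0, 0, 0],
    [75, 0, -150, 200, 0, 0, 0],
    [75, 0, -150, 200, 0, 0, 0]
  ]
}}

```text
clock: 30.95
tcp_pos: [0.4484, -0.2131, 0.2186]
eef_rot: [0.002, 0.725, 0.689, -0.001]
contact_force: [-0.2, -0.4, 0.2]
finger_gap: 0.0706
finger_force: 0.0
```

Run:
```python
from h import *
side=inst()
im,d,K,T=shot("wrist");p=cloud(d,K,T)*1000;s=telemetry.observe();print(s["tcp_pos"])
hd=sel(p,(400,500),(-130,-60),(44,54));print("handle",hd.sum(),rect(p[hd]/1000) if hd.sum() else 0)
S=cv2.resize(side[140:300,200:360],(500,500),interpolation=cv2.INTER_CUBIC)
cv2.imwrite("pics/v2.png",np.hstack([S,cv2.resize(im,(300,225)).copy() if 0 else cv2.copyMakeBorder(cv2.resize(im,(300,225)),0,275,0,0,0)]))
```

```text
roll 680 a [-75.6  70. ] b [-22.3  21.8] z [22.2 23.8]
[ 0.44812367 -0.20645636  0.2173806 ]
handle 399 (array([447.1, -91. ]), array([13.4, 22.8]), 87.7)
```

View pics/v2.png

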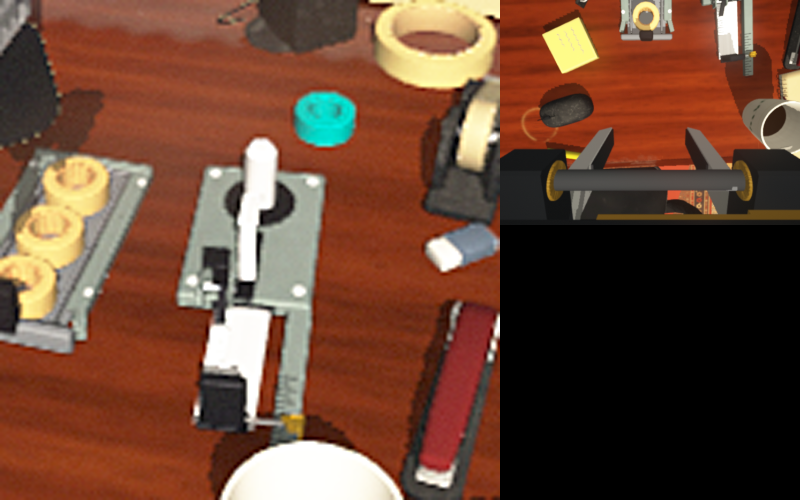

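All three rolls lie flat in a row in the tray, and the tray handle is at y = -91 mm, which is fully home. The guide's pointer is at the clip and the turquoise roll is untouched.

```bash
python3 -c "
from cell import bot
print(bot.sign_off())"
```

```text
the job is handed in; nothing more can be done
None
```

The job is done and handed in: the guide is held on the tooth nearest the brass clip, about 1 mm past its line. All three small rolls lie flat side by side in the tray, and the tray is fully home in the rails with its handle outwards.

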